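Lift the tealight carrier out of the dust box and hold it level

TASK

Slide the clear cover of the dust box all the way open, until it lies over the box's wooden roof. Then take the small carrier with the two tealights by its handle bar, lift it straight up out of the box without tipping it, and hold it level and quite still with its underside at least 12 cm above the top of the box; the program ends still holding it there, after at least three seconds of stillness. Both tealights stay in their wells, the cover stays open, and everything else on the table stays where it is.

Things in the scene. Friction and masses are not known exactly. Their poses are not given: they have to be found in the camera images.
- dust_box: Fixed low box of pale wood, 186 (x) x 264 (y) mm, walls 94 mm high, aluminium tracks along its long sides (tops at 106 mm). Origin: centre of its underside, z up, y along the tracks. Two bays: the -y bay (inside 170 x 120 mm, floor at 12 mm) is closed only by the sliding cover; the +y bay has a fixed plywood roof (top at 93 mm).
- open_bay (a point): Centre of the floor of the open-topped (-y) bay: at [0, -64, 12] mm in the dust box's frame; axes as the dust box.
- cover (a joint): Travel of the cover along its tracks, m: 0 = shut over the -y bay, 0.128 = fully open against the stop, over the roof. It slides towards +y of the dust box, needs some 2 N, and stays where it is left; it may start a little open.
- cover_grip (a point): Point on the cover (clear pane in an aluminium frame, 172 x 130 x 7 mm): middle of its black upright grip bar, 5 mm under the bar's top and 122.5 mm above the table. The bar is 60 mm long along the dust box's x, 12 mm thick along its y, and rises 24 mm above its foot plate (top at 103.5 mm). Axes as the dust box. Pinch the bar with fingers closing along the box's y.
- carrier: Loose dark-wood carrier, base 104 (x) x 64 (y) x 10 mm, with two round wells (42 mm across, 6 mm deep) at x = -26 and +26 mm; two brass posts at y = -27 and +27 mm carry a handle bar along y. About 0.3 kg (0.2 to 0.45). Origin: centre of its underside, z up. It stands on the floor of the open bay, turned by up to 0.25 rad in the box.
- carrier_grip (a point): Middle of the carrier's wooden handle bar, 63 mm above the carrier's underside; the bar is 72 mm long (along the carrier's y), 14 mm thick (x) and 14 mm high, so its top is at 70 mm. Pinch it here with fingers closing along the carrier's x; the centre of mass is straight below. The tealights' tops reach 20 mm above the carrier's underside.
- red_tealight: Loose tealight with red wax, 39 mm across, 15 mm high, in one well of the carrier. Origin: centre of its underside.
- white_tealight: Loose tealight with white wax, 39 mm across, 15 mm high, in the other well of the carrier. Origin: centre of its underside.
- red_well (a point): Centre of the floor of the red tealight's well, at [-26, 0, 4] mm in the carrier's frame.
- white_well (a point): Centre of the floor of the white tealight's well, at [26, 0, 4] mm in the carrier's frame.
- turned_pot: Bystander: turned wooden pot, 71 mm across, 62 mm high, to the right of the box. Origin: centre of underside.
- sanding_block: Bystander: cork sanding block, 45 x 72 x 26 mm. Origin: centre of underside.
- lidded_pot: Bystander: wooden pot with a knobbed lid, 78 mm across, 98 mm high, to the left of the box. Origin: centre of underside.
- small_mortar: Bystander: small wooden mortar with an upright pestle, 60 mm across, 143 mm high, to the left of the box. Origin: centre of underside.
- cup: Bystander: low wooden cup, 76 mm across, 30 mm high. Origin: centre of underside.

How it is judged:
By the outcome, as a careful person would: the job done as asked, in the order asked, and still so for the second after the job is handed in, while the arm keeps its last pose, push and grip.
It also fails if it takes over 56 s, if anything falls off the work surface, if the arm or the gripper's body presses on something with over 40 N, if the wrist force passes 120 N, or if a joint passes its speed limit or range.

ROBOT

A 6-joint arm with a two-finger parallel gripper is mounted at the origin on a cart in front of the work surface, level with it; the furniture and walls round the work are solid. World frame = base frame: x ahead of the robot, y to its left, z up, the work surface at z = 0. Lengths are in mm, angles in rad, forces in N, time in s.
With the tool pointing down it reaches from about 350 to 800 mm from the base axis. Payload 7.3 kg.
Tool frame: the origin (TCP) lies between the finger pads; the fingertips stand 22 mm ahead of it and the grasp point (between the pads) lies 3 mm ahead of it; z points along the fingers, y is the direction in which the jaws open and shut (so a half turn about z gives the same grasp; the last joint's range is limited). The gripper opens to 85 mm and grips with 20 to 120 N. Pads are 22 mm wide; open, the fingers measure 114 mm over their backs; the gripper's body (76 mm by 85 mm) begins 54 mm behind the grasp point. The pads swing forward as they close: fully open they stand 13 mm farther back than shut.
Start: joints at [-1.303, 0.342, 1.524, -0, 1.275, -0.146], TCP at [211.122, -480.7, 222.522] pointing down, gripper open.
Joint ranges: [-2.53, 2.53], [-0.77, 2.02], [0.04, 2.7], [-1, 4.14], [0.28, 2.66], [-3.11, 3.11]. Speed limits (rad/s): [2.57, 2.57, 3.14, 3.14, 3.14, 3.14].

INTERFACE

Orientations are given as a 3x3 rotation matrix whose columns are the frame's x, y, z axes.
In Python, from workcell import manip gives the robot as it stands.
- The arm moves only by the tool move_arm, never from a script. Its argument "steps" is a list that holds one entry, the list of rows, each a list of 6 numbers: the shift along the tool's x, y, z in mm, then the turn, a rotation vector about the tool's x, y, z in degrees. In form: [[[x, y, z, wx, wy, wz], ...]]. A call has 1 to 5 rows; each row is the pose to reach, as a shift and turn from the pose measured when the call began, along the tool's axes at that moment; what a row does not reach only later rows make up. A row lasts 1/12 s, in which the tool goes at most 41.7 mm and 7.16 degrees, less where a joint would pass 70% of its speed; a pose out of reach is approached as far as the arm can. A call with a gripper value outside its range is refused whole. "hand" is the finger opening in mm, from 0 to 85.4, set as the call begins (left out, the last holds). The fingers move at their own pace and stop on an object; "squeeze" is the grip in N (left out, the last holds). Time passes only in rows, so rows that repeat a pose let the fingers close. It gives the time, the measured TCP pose, the force and the opening at its end, in the units of the state.
- manip.state(): the state, without advancing time (a new reading comes with each control period).
- manip.read_camera(name): name is "side" or "top"; returns a dict with "image" (400x640x3 uint8, blue, green, red), "range_z" (400x640 float32, mm along the optical axis (not along the pixel's ray), 0 where there is no reading), "intrinsics" (3x3 intrinsics, pixels), "view" (4x4, takes a point from world to camera coordinates). Camera axes: x right, y up, looking along -z (the intrinsics and any distortion apply to the point x, -y, -z); pixel columns grow to the right and rows downward; lengths in mm; the calibration is good to about 2 mm. A picture is of the moment at which its call begins.
- manip.finish_job(): hands the job in, once; it reports no verdict.
The state is a dict: "time_s": time; "joint_positions": joint angles; "joint_velocities": joint speeds; "joint_torque": joint torques, N m; "tool_pos": TCP position; "eef_rot": TCP orientation; "force": force on the tool from outside, world axes, zero at the start; "wrist_torque": the same for the moment, N m; "finger_gap": finger opening in mm.
Only numpy, scipy, OpenCV 4.12 (cv2) and the standard library are available. Lean on these libraries where they do the work, as an engineer would, in place of code of your own. Each camera call takes 0.05 s, during which the arm holds its last target. There are 200 camera calls.

## Working session

There is one attempt and no reset: what is moved stays moved. The work goes in short steps, Python scripts to look and compute and a tool call to move; the robot and the scene stay as the last step left them, time stands still between calls to the robot, and variables do not carry over. Pictures are saved under pics/ and viewed, about 8 in all and at most 12, crops included, and the job is handed in when it is done.

Besides the shell and the picture viewer there is one more tool, called after "Emit:" by a JSON object that holds its "fn" and its "kwargs", one argument or row to a line. move_arm: Moves the arm, as the interface text tells. Its arguments: {"type":"object","properties":{"steps":{"type":"array"},"hand":{"type":"number"},"squeeze":{"type":"number"}},"required":["steps"]}

```bash
mkdir -p pics; cat > h.py <<'E'
import numpy as np, cv2
from workcell import manip
def cam(n):
    return manip.read_camera(n)
def ray_plane(c,uv,z):
    K=np.array(c["intrinsics"]);V=np.array(c["view"]);R=V[:3,:3];o=-R.T@V[:3,3]
    p=np.linalg.inv(K)@[uv[0],uv[1],1]; d=R.T@np.array([p[0],-p[1],-p[2]])
    return o+d*(z-o[2])/d[2]
def pts(c):
    K=np.array(c["intrinsics"]);V=np.array(c["view"]);R=V[:3,:3];o=-R.T@V[:3,3]
    h,w=c["range_z"].shape;u,v=np.meshgrid(np.arange(w),np.arange(h))
    p=np.stack([u,v,np.ones_like(u)],-1)@np.linalg.inv(K).T*c["range_z"][...,None]
    return (p*[1,-1,-1])@R+o
def proj(c,P):
    K=np.array(c["intrinsics"]);V=np.array(c["view"]);q=V[:3,:3]@P+V[:3,3];q=K@(q*[1,-1,-1]);return q[:2]/q[2]
E
python3 - <<'E'
from h import *
for n in("top","side"):
    c=cam(n);cv2.imwrite(f"pics/{n}0.png",c["image"]);np.savez(f"{n}0.npz",**c)
    V=c["view"];print(n,c["intrinsics"],-V[:3,:3].T@V[:3,3],V[:3,:3].round(2), {k for k in c})
s=manip.state();print(s)
E
```

```text
top [[424.26040497   0.         325.11320696]
 [  0.         424.26040497 196.3078549 ]
 [  0.           0.           1.        ]] [ 359.18431973  112.17347308 1273.22855395] [[ 0.01 -1.    0.02]
 [ 0.99  0.02  0.13]
 [-0.13  0.02  0.99]] {'view', 'image', 'intrinsics', 'range_z'}
side [[510.47689067   0.         317.58227885]
 [  0.         510.47689067 195.30737304]
 [  0.           0.           1.        ]] [   10.46029774 -1115.86735039   611.21830541] [[ 0.93 -0.37 -0.01]
 [ 0.14  0.34  0.93]
 [-0.34 -0.86  0.37]] {'view', 'image', 'intrinsics', 'range_z'}
{'time_s': 0.1, 'joint_positions': array([-1.30300474e+00,  3.42641311e-01,  1.52489151e+00,  1.68966138e-05,
        1.27539010e+00, -1.45960413e-01]), 'joint_velocities': array([-0.00144116, -0.00039795, -0.00332664,  0.00013   ,  0.00040209,
       -0.00050839]), 'joint_torque': array([ 1.48790525e-03, -4.34447157e+01, -2.46491754e+01, -1.71684364e-04,
        4.71204141e-03,  2.48009707e-05]), 'tool_pos': array([ 211.02529056, -480.33819129,  221.91201638]), 'eef_rot': array([[ 9.15620804e-01,  4.02042821e-01, -3.36403381e-04],
       [ 4.02042907e-01, -9.15619923e-01,  1.28713077e-03],
       [ 2.09464048e-04, -1.31377231e-03, -9.99999115e-01]]), 'force': array([ 0.46589423, -0.3095997 ,  0.05326174]), 'wrist_torque': array([ 0.03224413, -0.00559335, -0.04089816]), 'finger_gap': 85.14329460031257}
```

View pics/top0.png

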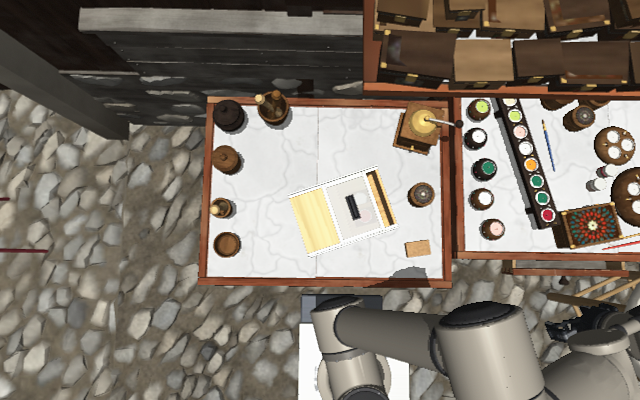

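View pics/side0.png

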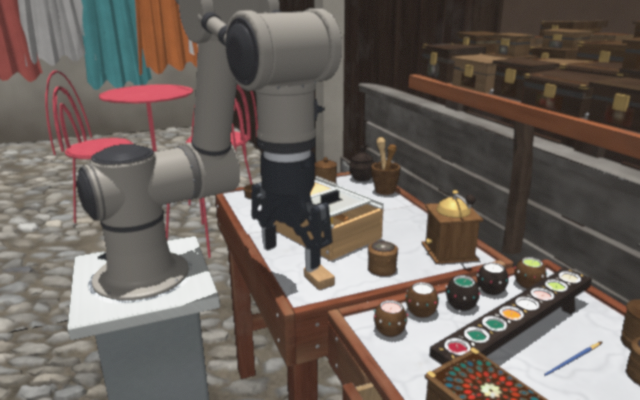

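The top view shows the box round pixel (343,211), roof to the left, grip bar at (352,207) and the cover partly open. Next I measure.

```bash
python3 - <<'E'
from h import *
c=dict(np.load("top0.npz"));im=c["image"];P=pts(c)
roi=np.zeros(im.shape[:2],bool);roi[160:262,282:402]=1
g=im.max(2)
m=(roi&(g<70)&(P[...,2]>95)).astype(np.uint8)
n,l,s,ce=cv2.connectedComponentsWithStats(m)
for i in range(1,n):
    if s[i,4]>20:
        r=cv2.minAreaRect(np.argwhere(l==i)[:,::-1].astype(np.float32));print(s[i],ce[i],r)
        print([ray_plane(c,p,127.5).round(1).tolist() for p in cv2.boxPoints(r)], ray_plane(c,r[0],127.5))
b=(roi&(P[...,2]>70)&(P[...,2]<125)).astype(np.uint8)
n,l,s,ce=cv2.connectedComponentsWithStats(b);i=1+s[1:,4].argmax();print(s[i])
r=cv2.minAreaRect(np.argwhere(l==i)[:,::-1].astype(np.float32));print(r)
bp=np.array([ray_plane(c,p,104) for p in cv2.boxPoints(r)]);print(bp.round(1),bp.mean(0))
for j in range(4):
    d=bp[(j+1)%4]-bp[j];print(np.linalg.norm(d),np.arctan2(d[1],d[0]))
cv2.imwrite("pics/c0.png",cv2.resize(im[155:265,275:405],None,fx=6,fy=5.4,interpolation=cv2.INTER_CUBIC)[:600])
E
```

```text
[346 195  14  24 159] [352.30188679 206.4591195 ] ((352.3000183105469, 206.90000915527344), (23.400854110717773, 6.957009792327881), 71.56504821777344)
[[507.8, 37.2, 127.5], [514.1, 19.2, 127.5], [453.8, -1.3, 127.5], [447.5, 16.6, 127.5]] [480.69558726  17.91440685 127.5       ]
[ 288  165  112   93 5700]
((343.2778015136719, 210.5636749267578), (67.67555236816406, 95.48899841308594), 71.14684295654297)
[[ 516.2  197.3  104. ]
 [ 608.3  -54.3  104. ]
 [ 429.1 -114.7  104. ]
 [ 341.1  133.2  104. ]] [473.69407577  40.37965356 104.        ]
267.9517316437731 -1.2201466975294568
189.0597805067188 -2.816671088997011
263.00625197284734 1.9118598803810873
186.47607592346952 0.351153490813663
```

View pics/c0.png

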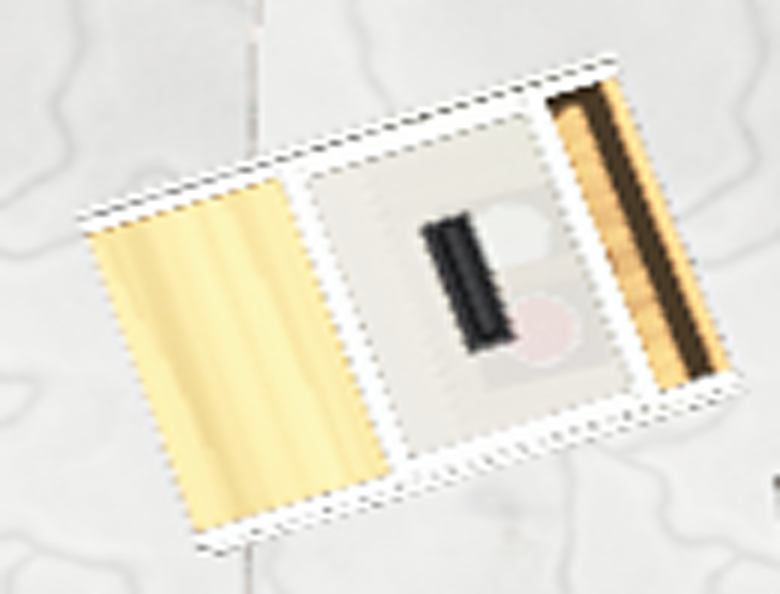

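The crop shows the clear cover about 40 mm open, with the bar at its centre. Red tealight is on the box's -x side and white on +x. Box yaw is about 0.338 rad, so I move towards the grip bar at (481,18).

Emit:
{"fn": "move_arm", "kwargs": {
  "steps": [
    [[28,-22,0,0,0,0.9],[56,-43,0,0,0,1.8],[84,-65,0,0,0,2.7],[112,-87,0,0,0,3.6],[140,-109,0,0,0,4.3]]
  ],
  "hand": 60,
  "squeeze": 40
}}

```text
time_s: 0.52
tool_pos: [295.6, -322.5, 221.7]
eef_rot: [[0.944, 0.331, -0.001], [0.331, -0.944, 0.002], [0.0, -0.002, -1.0]]
force: [0.8, -0.4, 0.1]
finger_gap: 60.1
```

Emit:
{"fn": "move_arm", "kwargs": {
  "steps": [
    [[28,-25,0,0,0,0],[57,-51,0,0,0,0],[85,-77,0,0,0,0],[114,-103,0,0,0,0],[142,-129,0,0,0,0]]
  ]
}}

```text
time_s: 0.93
tool_pos: [387.3, -151.9, 221.9]
eef_rot: [[0.944, 0.331, -0.001], [0.331, -0.944, 0.002], [-0.0, -0.002, -1.0]]
force: [0.4, -0.5, -0.4]
finger_gap: 60.3
```

Emit:
{"fn": "move_arm", "kwargs": {
  "steps": [
    [[28,-26,8,0,0,0],[57,-51,16,0,0,0],[85,-77,24,0,0,0],[114,-103,32,0,0,0],[135,-120,40,0,0,0]]
  ]
}}

```text
time_s: 1.35
tool_pos: [475.7, 9.1, 181.6]
eef_rot: [[0.943, 0.332, -0.001], [0.332, -0.943, 0.003], [0.0, -0.003, -1.0]]
force: [-0.3, -0.3, 0.5]
finger_gap: 59.9
```

```bash
python3 - <<'E'
from h import *
c=cam("side");s=manip.state();print(s["tool_pos"],s["eef_rot"].round(3))
im=c["image"]
for p in ([480.7,17.9,127.5],s["tool_pos"]): print(proj(c,np.array(p)))
cv2.imwrite("pics/s1.png",cv2.resize(im[130:290,230:420],None,fx=4,fy=3.7))
E
```

```text
[476.73213248  11.57006854 180.17996139] [[ 0.943  0.333 -0.002]
 [ 0.333 -0.943  0.005]
 [ 0.    -0.005 -1.   ]]
[328.36275466 191.40552594]
[327.85710677 173.11477552]
```

View pics/s1.png

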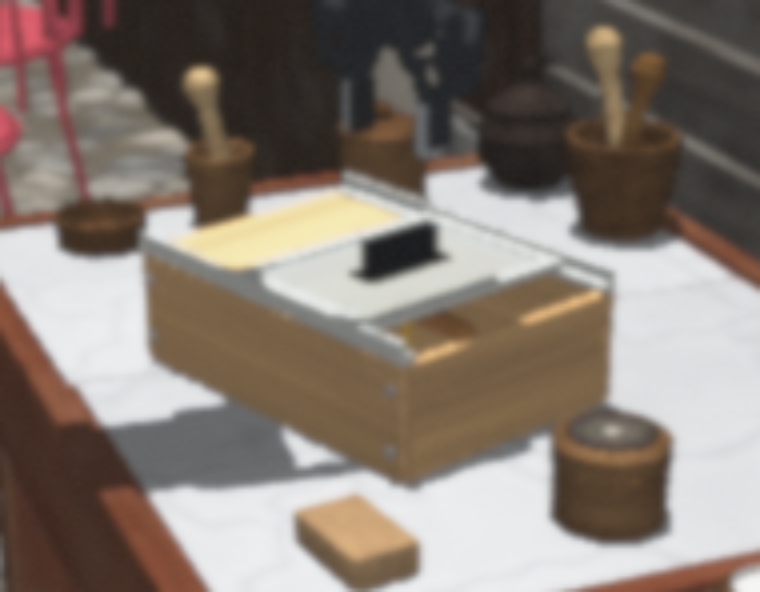

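The side crop shows the open fingers directly above the bar (crop (400,250)), in agreement with the top view. I descend and pinch.

Emit:
{"fn": "move_arm", "kwargs": {
  "steps": [
    [[6,-5,12,0,0,0],[6,-5,25,0,0,0],[6,-5,37,0,0,0],[6,-5,46,0,0,0],[6,-5,51,0,0,0]]
  ]
}}

```text
time_s: 1.82
tool_pos: [479.9, 18.6, 127.9]
eef_rot: [[0.943, 0.333, -0.004], [0.333, -0.943, 0.005], [-0.002, -0.006, -1.0]]
force: [-0.4, -0.7, 0.3]
finger_gap: 60.4
```

Emit:
{"fn": "move_arm", "kwargs": {
  "steps": [
    [[0,0,0,0,0,0],[0,0,0,0,0,0],[0,0,0,0,0,0],[0,0,0,0,0,0],[0,0,0,0,0,0]]
  ],
  "hand": 0,
  "squeeze": 30
}}

```text
time_s: 2.23
tool_pos: [480.2, 18.5, 128.5]
eef_rot: [[0.943, 0.333, -0.003], [0.333, -0.943, 0.005], [-0.001, -0.006, -1.0]]
force: [0.4, -0.0, 0.1]
finger_gap: 0.4
```

The gap closed to 0.4 mm, so the grip missed the bar. I look.

```bash
python3 - <<'E'
from h import *
c=cam("side");s=manip.state();print(s["tool_pos"],s["finger_gap"])
im=c["image"];np.savez("s2.npz",**c)
t=cam("top")["image"]
a=cv2.resize(im[140:260,250:400],(600,480));b=cv2.resize(t[160:260,285:405],(200,166))
a[:166,400:]=b
cv2.imwrite("pics/s2.png",a)
E
```

```text
[480.16793814  18.47782496 128.39687861] 0.12157069569034686
```

View pics/s2.png

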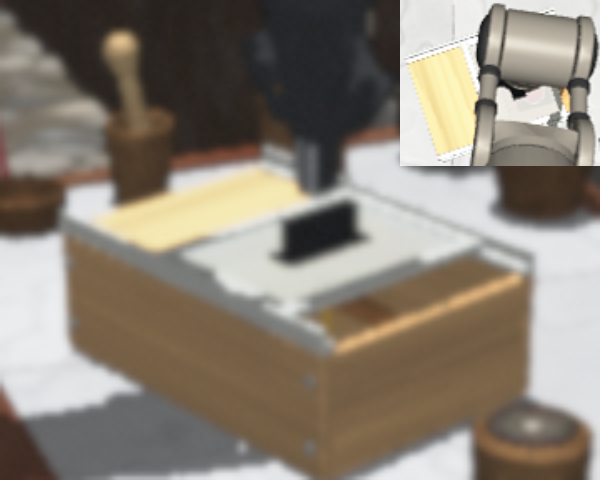

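```bash
python3 - <<'E'
from h import *
c=dict(np.load("s2.npz"));s=manip.state()
print("tip proj",proj(c,np.array([480.2,18.5,106.4])))
P=pts(c)
for uv in [(329,185),(329,187),(330,193),(330,197),(330,200),(315,200),(340,195)]: print(uv,P[uv[1],uv[0]].round(1),ray_plane(c,uv,115.5).round(1),c["image"][uv[1],uv[0]])
t=dict(np.load("top0.npz"));Q=pts(t)
for uv in [(352,207),(350,202),(354,211),(320,222),(300,180)]: print(uv,Q[uv[1],uv[0]].round(1))
for uv in [(280,230),(400,215),(310,245)]: print(uv,P[uv[1],uv[0]].round(1))
E
```

```text
tip proj [328.10310634 198.90533916]
(329, 185) [476.2   2.8 151.1] [512.3  89.5 115.5] [73 70 68]
(329, 187) [477.    4.7 144.9] [506.4  75.4 115.5] [91 88 86]
(330, 193) [481.    7.6 126.8] [492.   33.8 115.5] [49 48 47]
(330, 197) [480.3   6.  116.4] [481.2   8.1 115.5] [32 30 28]
(330, 200) [481.2   8.1 107.2] [473.4 -10.6 115.5] [28 27 23]
(315, 200) [451.8  39.8  99.7] [438.2   4.1 115.5] [212 218 216]
(340, 195) [526.8  47.5  99.4] [510.5  10.8 115.5] [189 197 196]
(352, 207) [479.7  19.3 134.1]
(350, 202) [493.9  24.3 128.5]
(354, 211) [469.2  13.6 131.5]
(320, 222) [440.8 104.8  90.6]
(300, 180) [573.5 167.    1.1]
(280, 230) [362.6  71.5  14.8]
(400, 215) [724.1  61.    1.1]
(310, 245) [404.9 -44.4  17.2]
```

```bash
python3 - <<'E'
from h import *
c=dict(np.load("side0.npz"));P=pts(c)
for z in (222,200): print(proj(c,np.array([211.,-480.3,z])))
for v in range(236,280,4): print(v,[ (P[v,u].round(0).tolist(), int(c["image"][v,u].max())) for u in (268,316)])
s=manip.state();print(s["joint_positions"].round(3),s["tool_pos"])
d=dict(np.load("s2.npz"));Q=pts(d)
for v in range(150,194,3): print(v,Q[v,326].round(0),Q[v,332].round(0),d["image"][v,329].max())
cv2.imwrite("pics/f.png",np.hstack([cv2.resize(c["image"][190:300,235:350],(400,383)),cv2.resize(d["image"][130:230,275:380],(400,383))]))
E
```

```text
[289.41266619 270.92889412]
[289.83988276 283.64075636]
236 [([190.0, -446.0, 268.0], 36), ([229.0, -546.0, 307.0], 43)]
240 [([190.0, -444.0, 260.0], 36), ([228.0, -548.0, 302.0], 42)]
244 [([190.0, -445.0, 255.0], 37), ([227.0, -550.0, 297.0], 49)]
248 [([190.0, -443.0, 247.0], 52), ([228.0, -548.0, 290.0], 42)]
252 [([306.0, -6.0, -1.0], 228), ([236.0, -527.0, 272.0], 42)]
256 [([299.0, -30.0, 1.0], 231), ([234.0, -532.0, 269.0], 42)]
260 [([293.0, -50.0, 1.0], 232), ([233.0, -535.0, 264.0], 45)]
264 [([288.0, -68.0, 1.0], 219), ([234.0, -533.0, 256.0], 43)]
268 [([282.0, -87.0, 1.0], 139), ([237.0, -524.0, 245.0], 119)]
272 [([275.0, -113.0, 6.0], 67), ([367.0, -184.0, 24.0], 206)]
276 [([270.0, -131.0, 6.0], 61), ([359.0, -204.0, 26.0], 217)]
[-0.124  0.367  1.777  0.005  1.002  1.104] [480.07516941  18.51339741 128.28774807]
150 [470.   8. 243.] [478. -11. 247.] 43
153 [467.  -1. 238.] [480.  -7. 238.] 43
156 [467.   0. 230.] [479.  -9. 231.] 42
159 [468.   2. 222.] [478. -11. 224.] 41
162 [470.   6. 212.] [480.  -8. 215.] 41
165 [468.   1. 206.] [483.  -1. 205.] 41
168 [479.  29. 188.] [489.  14. 191.] 41
171 [471.  10. 187.] [479.  -9. 192.] 43
174 [471.  11. 179.] [477. -15. 186.] 43
177 [472.  12. 170.] [486.   6. 170.] 70
180 [469.   4. 165.] [485.   4. 163.] 74
183 [472.  12. 154.] [485.   4. 155.] 72
186 [472.  12. 146.] [485.   5. 146.] 76
189 [517. 122.  91.] [523.  94. 100.] 173
192 [498.  77. 101.] [489.  13. 127.] 116
```

View pics/f.png

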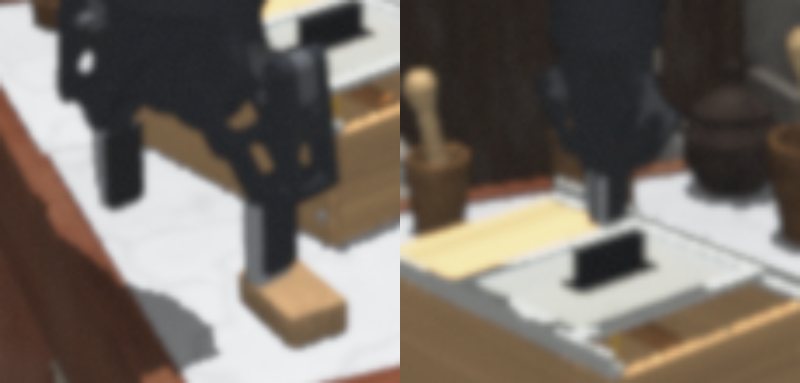

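In the right half, the closed fingers end at about z = 144 mm by depth, well above the bar. The state predicts 106 mm, and the start picture shows a similar offset of about 30 to 37 mm. x and y agree. I trust what the camera shows, re-open, and descend in stages while watching the force and the depth.

Emit:
{"fn": "move_arm", "kwargs": {
  "steps": [
    [[0,0,0,0,0,0],[0,0,0,0,0,0],[0,0,0,0,0,0],[0,0,8,0,0,0],[0,0,15,0,0,0]]
  ],
  "hand": 50
}}

```text
time_s: 2.75
tool_pos: [480.1, 18.6, 112.8]
eef_rot: [[0.943, 0.333, -0.002], [0.333, -0.943, 0.005], [-0.001, -0.005, -1.0]]
force: [-0.1, 0.4, 0.1]
finger_gap: 50.2
```

```bash
cat > tip.py <<'E'
from h import *
c=cam("side");s=manip.state();P=pts(c);g=c["image"].max(2)
tp=s["tool_pos"];print(tp,s["finger_gap"],s["force"],s["time_s"])
# dark points near the tool: lowest z per finger, along tool y
R=s["eef_rot"];d=(P-tp)@R
m=(g<130)&(abs(d[...,0])<25)&(abs(d[...,1])<60)&(d[...,2]>-80)&(d[...,2]<40)
for lo,hi in((-60,-16),(-16,16),(16,60)):
    k=m&(d[...,1]>lo)&(d[...,1]<hi)
    if k.sum(): z=np.sort(P[k][:,2]);print(lo,hi,k.sum(),"min z",z[:4].round(0),"y range",np.percentile(d[k][:,1],[5,95]).round(1),"x",np.percentile(d[k][:,0],[5,95]).round(1))
np.savez("tip.npz",**c)
E
python3 tip.py
```

```text
[479.06028198  18.69422574 111.26535333] 50.21453812453513 [-1.5485128  -0.70386791 -0.55528805] 2.8
-60 -16 229 min z [128. 128. 129. 129.] y range [-52.8 -19.6] x [-12.3  10.5]
-16 16 127 min z [100. 100. 101. 101.] y range [ 5.1 15. ] x [-23.8  19.6]
16 60 275 min z [71. 72. 72. 73.] y range [25.3 59. ] x [-14.1   8.8]
```

Emit:
{"fn": "move_arm", "kwargs": {
  "steps": [
    [[0,4,5,0,0,0],[0,4,10,0,0,0],[0,4,15,0,0,0],[0,4,15,0,0,0]]
  ]
}}

```text
time_s: 3.13
tool_pos: [479.6, 15.0, 95.0]
eef_rot: [[0.943, 0.333, -0.008], [0.333, -0.943, 0.006], [-0.006, -0.008, -1.0]]
force: [-0.0, -0.1, 0.1]
finger_gap: 49.9
```

Emit:
{"fn": "move_arm", "kwargs": {
  "steps": [
    [[0,0,0,0,0,0],[0,0,0,0,0,0],[0,0,0,0,0,0],[0,0,0,0,0,0],[0,0,0,0,0,0]]
  ],
  "hand": 0,
  "squeeze": 30
}}

```text
time_s: 3.55
tool_pos: [479.8, 14.9, 95.3]
eef_rot: [[0.943, 0.333, -0.007], [0.333, -0.943, 0.005], [-0.005, -0.007, -1.0]]
force: [-0.4, -0.3, 0.2]
finger_gap: 11.5
```

The bar is gripped (gap 11.5 mm). Now slide.

Emit:
{"fn": "move_arm", "kwargs": {
  "steps": [
    [[0,-12,0,0,0,0],[0,-24,0,0,0,0],[0,-36,0,0,0,0],[0,-48,0,0,0,0],[0,-60,0,0,0,0]]
  ]
}}

```text
time_s: 3.97
tool_pos: [459.2, 72.9, 95.3]
eef_rot: [[0.943, 0.334, -0.007], [0.334, -0.943, 0.005], [-0.005, -0.008, -1.0]]
force: [3.7, -1.6, -10.3]
finger_gap: 11.4
```

Emit:
{"fn": "move_arm", "kwargs": {
  "steps": [
    [[0,-8,0,0,0,0],[0,-14,0,0,0,0],[0,-18,0,0,0,0],[0,-21,0,0,0,0]]
  ]
}}

```text
time_s: 4.3
tool_pos: [452.0, 93.3, 95.3]
eef_rot: [[0.942, 0.334, -0.008], [0.334, -0.942, 0.005], [-0.005, -0.008, -1.0]]
force: [3.9, -0.4, -9.0]
finger_gap: 11.3
```

Emit:
{"fn": "move_arm", "kwargs": {
  "steps": [
    [[0,-2,0,0,0,0],[0,-4,0,0,0,0]]
  ]
}}

```text
time_s: 4.47
tool_pos: [450.6, 97.1, 95.3]
eef_rot: [[0.943, 0.334, -0.008], [0.334, -0.943, 0.005], [-0.005, -0.008, -1.0]]
force: [2.5, -0.8, -8.1]
finger_gap: 11.4
```

Emit:
{"fn": "move_arm", "kwargs": {
  "steps": [
    [[0,-2,0,0,0,0],[0,-4,0,0,0,0],[0,-4,0,0,0,0]]
  ]
}}

```text
time_s: 4.72
tool_pos: [449.2, 101.1, 95.3]
eef_rot: [[0.943, 0.334, -0.008], [0.334, -0.943, 0.006], [-0.005, -0.008, -1.0]]
force: [2.9, 1.6, -7.2]
finger_gap: 11.3
```

Emit:
{"fn": "move_arm", "kwargs": {
  "steps": [
    [[0,-1.5,0,0,0,0],[0,-3,0,0,0,0],[0,-3,0,0,0,0]]
  ]
}}

```text
time_s: 4.97
tool_pos: [449.2, 101.2, 95.3]
eef_rot: [[0.942, 0.335, -0.006], [0.335, -0.942, 0.001], [-0.005, -0.003, -1.0]]
force: [5.7, -15.7, -9.8]
finger_gap: 11.5
```

The stop is reached (16 N at the end of travel). Release, rise, and clear the view.

Emit:
{"fn": "move_arm", "kwargs": {
  "steps": [
    [[0,0,0,0,0,0],[0,0,0,0,0,0],[0,0,0,0,0,0],[0,0,0,0,0,0],[0,0,0,0,0,0]]
  ],
  "hand": 50
}}

```text
time_s: 5.38
tool_pos: [449.1, 101.5, 95.6]
eef_rot: [[0.942, 0.335, -0.006], [0.335, -0.942, 0.001], [-0.005, -0.003, -1.0]]
force: [-0.4, 0.3, 0.5]
finger_gap: 49.8
```

Emit:
{"fn": "move_arm", "kwargs": {
  "steps": [
    [[0,0,-15,0,0,0],[0,0,-35,0,0,0],[0,0,-60,0,0,0],[0,0,-90,0,0,0],[0,30,-110,0,0,0]]
  ]
}}

```text
time_s: 5.8
tool_pos: [459.1, 76.1, 208.1]
eef_rot: [[0.941, 0.339, -0.004], [0.339, -0.941, 0.003], [-0.003, -0.004, -1.0]]
force: [0.6, -0.0, 0.3]
finger_gap: 50.1
```

Emit:
{"fn": "move_arm", "kwargs": {
  "steps": [
    [[0,38,0,0,0,0],[0,76,0,0,0,0],[0,114,0,0,0,0],[0,152,0,0,0,0],[0,190,0,0,0,0]]
  ]
}}

```text
time_s: 6.22
tool_pos: [523.7, -104.0, 207.5]
eef_rot: [[0.941, 0.339, -0.004], [0.339, -0.941, 0.003], [-0.003, -0.005, -1.0]]
force: [1.1, 0.1, -0.2]
finger_gap: 50.5
```

Emit:
{"fn": "move_arm", "kwargs": {
  "steps": [
    [[-15,35,0,0,0,0],[-30,70,0,0,0,0],[-45,105,0,0,0,0],[-60,140,0,0,0,0],[-75,175,0,0,0,0]]
  ]
}}

```text
time_s: 6.63
tool_pos: [512.2, -295.6, 206.9]
eef_rot: [[0.941, 0.339, -0.004], [0.339, -0.941, 0.004], [-0.002, -0.005, -1.0]]
force: [0.8, -0.7, 0.5]
finger_gap: 49.8
```

```bash
python3 - <<'E'
from h import *
c=cam("top");im=c["image"];np.savez("top1.npz",**c);s=manip.state();print(s["tool_pos"],s["force"])
d=cam("side");np.savez("side1.npz",**d)
a=np.hstack([cv2.resize(im[160:260,285:405],(480,400),interpolation=cv2.INTER_CUBIC),cv2.resize(d["image"][160:260,260:380],(320,400))])
cv2.imwrite("pics/t1.png",a)
E
```

```text
[ 511.29013522 -302.6691      206.58629584] [-2.10741325 -4.83720691 -0.31453471]
```

View pics/t1.png

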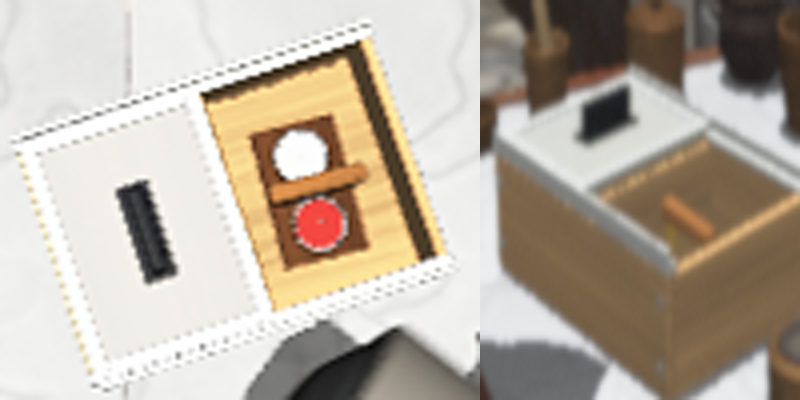

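The cover lies over the roof. The carrier is in view with its handle spanning crop (270,195) to (368,172), white at (300,157) and red at (320,222). Now I measure them.

```bash
python3 - <<'E'
from h import *
c=dict(np.load("top1.npz"));im=c["image"];o=np.zeros(im.shape[:2],np.uint8);o[185:232,345:382]=1
hsv=cv2.cvtColor(im,cv2.COLOR_BGR2HSV)
def blob(m,nm,z):
    n,l,s,ce=cv2.connectedComponentsWithStats((m&(o>0)).astype(np.uint8));i=1+s[1:,4].argmax()
    r=cv2.minAreaRect(np.argwhere(l==i)[:,::-1].astype(np.float32));p=ray_plane(c,r[0],z)
    b=np.array([ray_plane(c,q,z) for q in cv2.boxPoints(r)]);e=[b[1]-b[0],b[2]-b[1]]
    print(nm,s[i],r,p.round(1),[(np.linalg.norm(x).round(1),np.arctan2(x[1],x[0]).round(3)) for x in e]);return p
print(hsv[206,365],hsv[203,357],hsv[220,380],im[206,365])
H,S,V=[hsv[...,i].astype(int) for i in range(3)]
w=blob((S<40)&(V>190),"white",31);r=blob(((H<5)|(H>174))&(S>120)&(V>150),"red",31)
print((w+r)/2,np.arctan2(*(w-r)[1::-1]))
blob((H>=6)&(H<=17)&(S>130)&(V>130),"handle",82)
d=dict(np.load("side1.npz"));i2=d["image"];h2=cv2.cvtColor(i2,cv2.COLOR_BGR2HSV)
o=np.zeros(i2.shape[:2],np.uint8);o[205:222,322:352]=1;c=d
H,S,V=[h2[...,i].astype(int) for i in range(3)]
print(h2[214,337]);blob((H<=14)&(S>125)&(V>120),"handle side",79)
E
```

```text
[ 14 163 213] [  0   0 255] [ 21 105 247] [ 77 140 213]
white [354 193  13  12 118] ((360.0, 198.5), (12.0, 11.0), 0.0) [516.3 -12.7  31. ] [(np.float64(32.8), np.float64(0.006)), (np.float64(35.6), np.float64(-1.553))]
red [359 210  12  12 108] ((364.5, 215.5), (11.0, 11.0), 0.0) [466.1 -26.1  31. ] [(np.float64(32.4), np.float64(0.004)), (np.float64(32.5), np.float64(-1.554))]
[491.18938821 -19.38557619  31.        ] 0.2622628316417827
handle [351 201  26  10 118] ((363.52349853515625, 205.4461212158203), (8.094059944152832, 25.280799865722656), 86.98721313476562) [490.2 -17.6  82. ] [(np.float64(71.8), np.float64(-1.501)), (np.float64(23.0), np.float64(-3.09))]
[ 14 150 180]
handle side [328 209  20  12 102] ((337.4723205566406, 214.05191040039062), (20.52941131591797, 5.2941179275512695), 28.072484970092773) [488.8 -23.2  79. ] [(np.float64(31.3), np.float64(0.968)), (np.float64(76.8), np.float64(-1.329))]
```

Tealights, handle (top) and handle (side) agree. The carrier is centred at about (490.5,-19.5) with yaw 0.25. I go above it, turning the tool -84.5°.

Emit:
{"fn": "move_arm", "kwargs": {
  "steps": [
    [[10,-34,0,0,0,-7],[19,-68,0,0,0,-14],[29,-102,0,0,0,-21],[38,-136,0,0,0,-28],[48,-171,0,0,0,-35]]
  ],
  "hand": 50
}}

```text
time_s: 7.15
tool_pos: [499.0, -119.6, 206.8]
eef_rot: [[0.575, 0.818, -0.004], [0.818, -0.575, 0.002], [-0.0, -0.005, -1.0]]
force: [0.1, -0.1, -0.4]
finger_gap: 49.9
```

Emit:
{"fn": "move_arm", "kwargs": {
  "steps": [
    [[0,0,0,0,0,-7],[0,0,0,0,0,-14],[0,0,0,0,0,-21],[0,0,0,0,0,-28],[0,0,0,0,0,-35]]
  ]
}}

```text
time_s: 7.57
tool_pos: [498.8, -118.3, 206.9]
eef_rot: [[-0.005, 1.0, -0.004], [1.0, 0.005, 0.003], [0.003, -0.004, -1.0]]
force: [-0.1, -0.1, -0.7]
finger_gap: 50.1
```

Emit:
{"fn": "move_arm", "kwargs": {
  "steps": [
    [[0,0,0,0,0,-7],[0,0,0,0,0,-12],[0,0,0,0,0,-12]]
  ]
}}

```text
time_s: 7.82
tool_pos: [498.6, -117.2, 207.0]
eef_rot: [[-0.217, 0.976, -0.005], [0.976, 0.217, 0.003], [0.004, -0.004, -1.0]]
force: [0.6, -0.1, 1.0]
finger_gap: 50.2
```

Emit:
{"fn": "move_arm", "kwargs": {
  "steps": [
    [[32,4,10,0,0,-0.5],[64,8,25,-0.2,-0.2,-1],[90,12,45,-0.2,-0.2,-1.7],[97,13,68,-0.2,-0.2,-1.7],[97,13,82,-0.2,-0.2,-1.7]]
  ]
}}

```text
time_s: 8.23
tool_pos: [488.4, -16.4, 123.8]
eef_rot: [[-0.246, 0.969, -0.003], [0.969, 0.246, 0.002], [0.003, -0.002, -1.0]]
force: [-0.4, 0.1, -0.2]
finger_gap: 50.2
```

```bash
python3 tip.py; python3 - <<'E'
from h import *
c=dict(np.load("tip.npz"));s=manip.state();print(s["eef_rot"].round(3))
print("handle mid",proj(c,np.array([490.5,-19.5,75])),"tcp",proj(c,s["tool_pos"]))
cv2.imwrite("pics/s4.png",cv2.resize(c["image"][130:250,260:400],(700,600),interpolation=cv2.INTER_CUBIC))
E
```

```text
[487.30510262 -17.12255796 121.79314261] 50.06838733245317 [-1.19782124  0.18309378 -2.52033815] 8.2833
-60 -16 241 min z [137. 138. 138. 140.] y range [-56.7 -24.3] x [-15.8   7.8]
-16 16 7 min z [82. 82. 82. 82.] y range [-11.3   2.9] x [-16.3  21.6]
16 60 247 min z [134. 134. 136. 137.] y range [23.4 55.5] x [-14.9   7.7]
[[-0.245  0.969 -0.006]
 [ 0.969  0.245  0.002]
 [ 0.004 -0.005 -1.   ]]
handle mid [337.49918478 214.83800152] tcp [336.07583353 197.81037192]
```

View pics/s4.png

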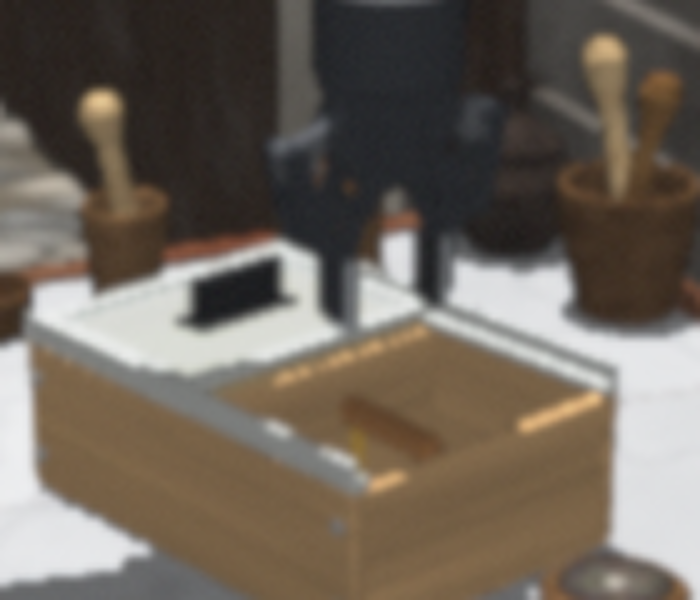

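The open fingers (crop (335,320) and (430,290), tips about 137 mm) straddle the handle line. Descend.

Emit:
{"fn": "move_arm", "kwargs": {
  "steps": [
    [[-3,2,12,0,0,0],[-3,2,25,0,0,0],[-3,2,37,0,0,0],[-3,2,49,0,0,0],[-3,2,58,0,0,0]]
  ]
}}

```text
time_s: 8.7
tool_pos: [489.6, -19.3, 63.5]
eef_rot: [[-0.243, 0.97, -0.006], [0.97, 0.243, 0.003], [0.004, -0.006, -1.0]]
force: [-0.5, 0.4, -0.3]
finger_gap: 49.9
```

Emit:
{"fn": "move_arm", "kwargs": {
  "steps": [
    [[0,0,6,0,0,0],[0,0,12,0,0,0],[0,0,17,0,0,0],[0,0,17,0,0,0]]
  ]
}}

```text
time_s: 9.03
tool_pos: [489.1, -19.2, 45.9]
eef_rot: [[-0.242, 0.97, -0.007], [0.97, 0.242, 0.003], [0.004, -0.006, -1.0]]
force: [-0.6, -0.6, -0.2]
finger_gap: 50.0
```

```bash
python3 tip.py; python3 -c "
from workcell import manip;print(manip.state()['eef_rot'].round(4))"
```

```text
[489.37907811 -19.1940057   46.34443917] 50.09059780025729 [0.16315749 0.20234902 0.73378516] 9.0833
-60 -16 252 min z [63. 69. 69. 72.] y range [-57.9 -23.9] x [-16.3   9. ]
-16 16 68 min z [67. 68. 68. 69.] y range [-8.8  3. ] x [-21.7  15.9]
16 60 240 min z [60. 63. 64. 65.] y range [21.5 54.4] x [-17.    7.9]
[[-0.2425  0.9701 -0.0068]
 [ 0.9702  0.2425  0.0026]
 [ 0.0042 -0.006  -1.    ]]
```

Emit:
{"fn": "move_arm", "kwargs": {
  "steps": [
    [[0,-2,0,-0.3,-0.2,0],[0,-2,0,-0.3,-0.2,0],[0,-2,0,-0.3,-0.2,0]]
  ]
}}

```text
time_s: 9.33
tool_pos: [487.5, -19.7, 46.8]
eef_rot: [[-0.242, 0.97, -0.0], [0.97, 0.242, 0.0], [0.0, -0.0, -1.0]]
force: [-0.1, -0.6, 0.0]
finger_gap: 49.9
```

Emit:
{"fn": "move_arm", "kwargs": {
  "steps": [
    [[0,0,0,0,0,0],[0,0,0,0,0,0],[0,0,0,0,0,0],[0,0,0,0,0,0],[0,0,0,0,0,0]]
  ],
  "hand": 0,
  "squeeze": 50
}}

```text
time_s: 9.75
tool_pos: [488.0, -19.8, 47.2]
eef_rot: [[-0.242, 0.97, 0.001], [0.97, 0.242, 0.0], [-0.0, 0.001, -1.0]]
force: [-0.5, 0.6, 4.4]
finger_gap: 13.3
```

Gripped (13.3 mm). Gentle test lift.

Emit:
{"fn": "move_arm", "kwargs": {
  "steps": [
    [[0,0,-2,0,0,0],[0,0,-5,0,0,0],[0,0,-8,0,0,0],[0,0,-11,0,0,0],[0,0,-14,0,0,0]]
  ]
}}

```text
time_s: 10.17
tool_pos: [487.7, -19.8, 61.3]
eef_rot: [[-0.242, 0.97, 0.0], [0.97, 0.242, 0.0], [0.0, 0.0, -1.0]]
force: [0.4, 0.1, -4.2]
finger_gap: 13.3
```

```bash
python3 - <<'E'
from h import *
c=cam("side");s=manip.state();print(s["tool_pos"],s["finger_gap"],s["force"],s["wrist_torque"],s["eef_rot"].round(4))
cv2.imwrite("pics/s5.png",cv2.resize(c["image"][130:250,260:400],(700,600),interpolation=cv2.INTER_CUBIC))
E
```

```text
[488.16153358 -19.8101576   61.87635062] 13.475018379146956 [ 0.60294256 -0.14672737 -3.83109065] [-0.0002078  -0.03549617 -0.02409678] [[-2.424e-01  9.702e-01  1.500e-03]
 [ 9.702e-01  2.424e-01  0.000e+00]
 [-3.000e-04  1.500e-03 -1.000e+00]]
```

View pics/s5.png

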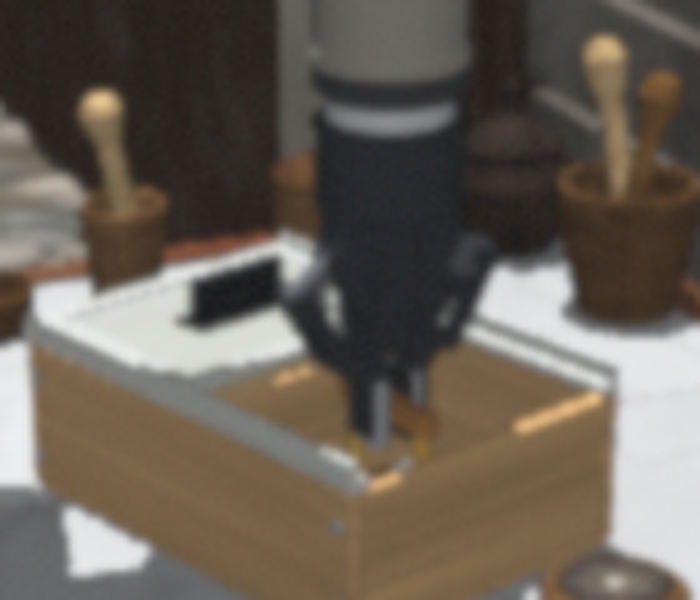

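The handle is between the pads and the carrier is rising level at about 4 N. I lift straight up.

Emit:
{"fn": "move_arm", "kwargs": {
  "steps": [
    [[0,0,-6,0,0,0],[0,0,-14,0,0,0],[0,0,-24,0,0,0],[0,0,-35,0,0,0],[0,0,-46,0,0,0]]
  ]
}}

```text
time_s: 10.63
tool_pos: [488.0, -19.8, 108.9]
eef_rot: [[-0.242, 0.97, 0.002], [0.97, 0.242, -0.0], [-0.0, 0.002, -1.0]]
force: [0.2, -0.2, -3.6]
finger_gap: 13.0
```

Emit:
{"fn": "move_arm", "kwargs": {
  "steps": [
    [[0,0,-11,0,0,0],[0,0,-23,0,0,0],[0,0,-35,0,0,0],[0,0,-47,0,0,0],[0,0,-59,0,0,0]]
  ]
}}

```text
time_s: 11.05
tool_pos: [487.8, -19.8, 169.2]
eef_rot: [[-0.242, 0.97, 0.002], [0.97, 0.242, -0.0], [-0.001, 0.002, -1.0]]
force: [-0.3, 0.9, -4.9]
finger_gap: 13.2
```

Emit:
{"fn": "move_arm", "kwargs": {
  "steps": [
    [[0,0,-12,0,0,0],[0,0,-24,0,0,0],[0,0,-36,0,0,0],[0,0,-48,0,0,0],[0,0,-60,0,0,0]]
  ]
}}

```text
time_s: 11.47
tool_pos: [487.4, -19.7, 230.5]
eef_rot: [[-0.242, 0.97, 0.002], [0.97, 0.242, -0.0], [-0.001, 0.002, -1.0]]
force: [-0.1, -0.0, -4.1]
finger_gap: 13.1
```

Emit:
{"fn": "move_arm", "kwargs": {
  "steps": [
    [[0,0,-12,0,0,0],[0,0,-24,0,0,0],[0,0,-36,0,0,0],[0,0,-46,0,0,0],[0,0,-54,0,0,0]]
  ]
}}

```text
time_s: 11.88
tool_pos: [487.0, -19.6, 286.1]
eef_rot: [[-0.242, 0.97, 0.004], [0.97, 0.242, -0.0], [-0.001, 0.003, -1.0]]
force: [-0.0, -0.1, -4.4]
finger_gap: 13.3
```

Emit:
{"fn": "move_arm", "kwargs": {
  "steps": [
    [[0,0,-6,0,0,0],[0,0,-9,0,0,0],[0,0,-10,0,0,0],[0,0,-10,0,0,0],[0,0,-10,0,0,0]]
  ]
}}

```text
time_s: 12.3
tool_pos: [486.7, -19.6, 295.5]
eef_rot: [[-0.242, 0.97, 0.002], [0.97, 0.242, -0.0], [-0.001, 0.002, -1.0]]
force: [-0.4, -0.1, -4.2]
finger_gap: 12.9
```

```bash
python3 - <<'E'
from h import *
c=cam("side");s=manip.state();P=pts(c);print(s["time_s"],s["tool_pos"],s["finger_gap"],s["force"],s["wrist_torque"],s["eef_rot"].round(4))
for v in range(110,190,4):print(v,P[v,338].round(0),c["image"][v,338])
t=cam("top")["image"];im=c["image"]
cv2.imwrite("pics/s6.png",np.hstack([cv2.resize(im[90:250,255:415],(560,560),interpolation=cv2.INTER_CUBIC),cv2.resize(t[160:260,285:400],(240,560))]))
E
```

```text
12.35 [486.72019794 -19.59807122 295.45777703] 13.1738680875468 [ 0.43673296 -0.46021021 -5.03010638] [0.04346606 0.04865539 0.00289055] [[-2.424e-01  9.702e-01  2.400e-03]
 [ 9.702e-01  2.424e-01 -1.000e-04]
 [-7.000e-04  2.300e-03 -1.000e+00]]
110 [496.  -6. 343.] [58 58 58]
114 [493. -13. 336.] [53 51 51]
118 [488. -24. 329.] [69 74 83]
122 [484. -34. 322.] [72 80 95]
126 [494. -11. 306.] [73 71 71]
130 [ 943. 1015.    3.] [109 116 120]
134 [ 946. 1021.  -18.] [110 118 122]
138 [494. -13. 276.] [89 92 96]
142 [490. -20. 268.] [58 62 72]
146 [475. -55. 270.] [35 44 61]
150 [476. -54. 259.] [70 78 87]
154 [ 950. 1028. -119.] [106 114 118]
158 [ 947. 1022. -137.] [105 111 115]
162 [ 948. 1024. -157.] [102 110 114]
166 [ 940. 1006. -171.] [102 109 114]
170 [ 942. 1009. -192.] [102 109 113]
174 [694. 443.   7.] [ 67  86 129]
178 [686. 424.  -1.] [216 215 215]
182 [666. 380.   2.] [221 219 219]
186 [545. 102. 103.] [183 185 182]
```

View pics/s6.png

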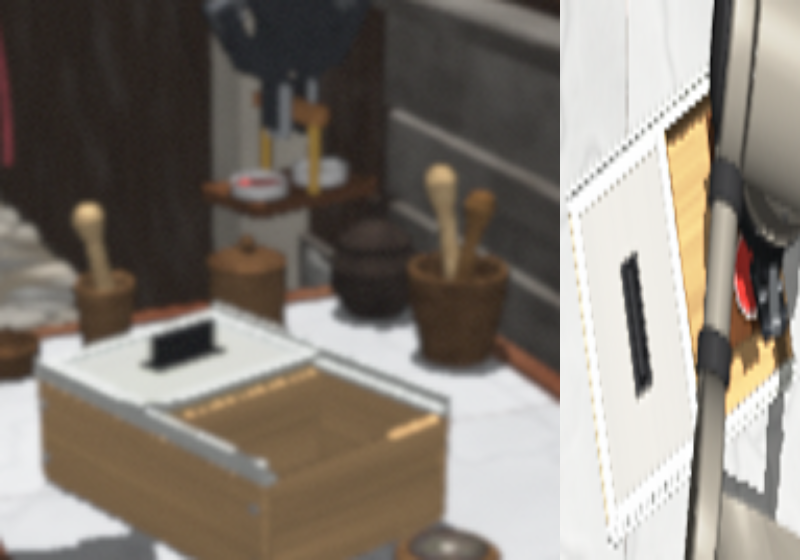

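The carrier hangs level with both tealights in their wells. Its underside is at about 258 mm (226 needed), and the cover is open. Now I hold still for over 3 s.

Emit:
{"fn": "move_arm", "kwargs": {
  "steps": [
    [[0,0,0,0,0,0],[0,0,0,0,0,0],[0,0,0,0,0,0],[0,0,0,0,0,0],[0,0,0,0,0,0]]
  ]
}}

```text
time_s: 12.82
tool_pos: [486.8, -19.6, 295.4]
eef_rot: [[-0.242, 0.97, 0.002], [0.97, 0.242, -0.0], [-0.001, 0.002, -1.0]]
force: [0.3, -1.3, -4.8]
finger_gap: 13.4
```

Emit:
{"fn": "move_arm", "kwargs": {
  "steps": [
    [[0,0,0,0,0,0],[0,0,0,0,0,0],[0,0,0,0,0,0],[0,0,0,0,0,0],[0,0,0,0,0,0]]
  ]
}}

```text
time_s: 13.23
tool_pos: [486.8, -19.6, 295.5]
eef_rot: [[-0.242, 0.97, 0.002], [0.97, 0.242, -0.0], [-0.001, 0.002, -1.0]]
force: [0.2, 0.1, -3.3]
finger_gap: 13.2
```

Emit:
{"fn": "move_arm", "kwargs": {
  "steps": [
    [[0,0,0,0,0,0],[0,0,0,0,0,0],[0,0,0,0,0,0],[0,0,0,0,0,0],[0,0,0,0,0,0]]
  ]
}}

```text
time_s: 13.65
tool_pos: [486.8, -19.6, 295.5]
eef_rot: [[-0.242, 0.97, 0.002], [0.97, 0.242, -0.0], [-0.001, 0.002, -1.0]]
force: [0.3, -0.7, -3.5]
finger_gap: 12.9
```

Emit:
{"fn": "move_arm", "kwargs": {
  "steps": [
    [[0,0,0,0,0,0],[0,0,0,0,0,0],[0,0,0,0,0,0],[0,0,0,0,0,0],[0,0,0,0,0,0]]
  ]
}}

```text
time_s: 14.07
tool_pos: [486.8, -19.6, 295.5]
eef_rot: [[-0.242, 0.97, 0.002], [0.97, 0.242, -0.0], [-0.001, 0.002, -1.0]]
force: [1.0, 0.1, -4.6]
finger_gap: 12.9
```

Emit:
{"fn": "move_arm", "kwargs": {
  "steps": [
    [[0,0,0,0,0,0],[0,0,0,0,0,0],[0,0,0,0,0,0],[0,0,0,0,0,0],[0,0,0,0,0,0]]
  ]
}}

```text
time_s: 14.48
tool_pos: [486.8, -19.6, 295.4]
eef_rot: [[-0.242, 0.97, 0.002], [0.97, 0.242, -0.0], [-0.001, 0.002, -1.0]]
force: [-1.0, 0.2, -4.2]
finger_gap: 13.1
```

Emit:
{"fn": "move_arm", "kwargs": {
  "steps": [
    [[0,0,0,0,0,0],[0,0,0,0,0,0],[0,0,0,0,0,0],[0,0,0,0,0,0],[0,0,0,0,0,0]]
  ]
}}

```text
time_s: 14.9
tool_pos: [486.8, -19.6, 295.4]
eef_rot: [[-0.242, 0.97, 0.002], [0.97, 0.242, -0.0], [-0.001, 0.002, -1.0]]
force: [0.2, -1.3, -3.5]
finger_gap: 12.9
```

Emit:
{"fn": "move_arm", "kwargs": {
  "steps": [
    [[0,0,0,0,0,0],[0,0,0,0,0,0],[0,0,0,0,0,0],[0,0,0,0,0,0],[0,0,0,0,0,0]]
  ]
}}

```text
time_s: 15.32
tool_pos: [486.7, -19.6, 295.4]
eef_rot: [[-0.242, 0.97, 0.002], [0.97, 0.242, -0.0], [-0.001, 0.002, -1.0]]
force: [0.2, -0.0, -4.7]
finger_gap: 12.9
```

Emit:
{"fn": "move_arm", "kwargs": {
  "steps": [
    [[0,0,0,0,0,0],[0,0,0,0,0,0],[0,0,0,0,0,0],[0,0,0,0,0,0],[0,0,0,0,0,0]]
  ]
}}

```text
time_s: 15.73
tool_pos: [486.8, -19.6, 295.4]
eef_rot: [[-0.242, 0.97, 0.002], [0.97, 0.242, -0.0], [-0.001, 0.002, -1.0]]
force: [0.4, -0.1, -3.7]
finger_gap: 12.5
```

Emit:
{"fn": "move_arm", "kwargs": {
  "steps": [
    [[0,0,0,0,0,0],[0,0,0,0,0,0],[0,0,0,0,0,0],[0,0,0,0,0,0],[0,0,0,0,0,0]]
  ]
}}

```text
time_s: 16.15
tool_pos: [486.8, -19.6, 295.4]
eef_rot: [[-0.242, 0.97, 0.002], [0.97, 0.242, -0.0], [-0.001, 0.002, -1.0]]
force: [-0.4, 0.2, -4.4]
finger_gap: 13.0
```

Emit:
{"fn": "move_arm", "kwargs": {
  "steps": [
    [[0,0,0,0,0,0],[0,0,0,0,0,0],[0,0,0,0,0,0],[0,0,0,0,0,0],[0,0,0,0,0,0]]
  ]
}}

```text
time_s: 16.57
tool_pos: [486.8, -19.6, 295.5]
eef_rot: [[-0.242, 0.97, 0.002], [0.97, 0.242, -0.0], [-0.001, 0.002, -1.0]]
force: [0.2, 0.2, -4.3]
finger_gap: 13.0
```

```bash
python3 - <<'E'
from h import *
a=np.load("side1.npz")["image"].astype(int);c=cam("side");b=c["image"].astype(int)
d=abs(a-b).max(2)
print("mortar/cup/pot region diffs",[int((d[y0:y1,x0:x1]>60).sum()) for x0,x1,y0,y1 in((245,312,140,200),(370,412,130,200),(365,400,235,280),(300,340,260,295))])
s=manip.state();print(s["time_s"],s["tool_pos"],abs(s["joint_velocities"]).max());print(manip.finish_job())
E
```

```text
mortar/cup/pot region diffs [0, 221, 39, 813]
16.6167 [486.76560946 -19.6123272  295.4597178 ] 0.0018599443916035678
the job is handed in; nothing more can be done
None
```

The job is handed in, at 16.6 s of the 56 s allowed. The cover is fully open, and the arm is holding the carrier level and still above the box.

- **Cover:** I slid it about 90 mm until it met the stop at roughly 16 N. The last pictures show it lying over the roof.
- **Carrier:** I took it by the handle bar and lifted it straight up. Its underside is at about 258 mm by depth, and the task needed 226 mm. Tool tilt is about 0.1°, and both tealights were in their wells in the last picture viewed.
- **Stillness:** I held it for 4.2 s with position steady to 0.1 mm. The grip gap stayed at about 13 mm.

Two checks disagreed or were inconclusive:

- **Fingertip height:** the fingertips looked 30–37 mm higher in the camera than the reported tool height implied. My first pinch on the cover therefore closed on air above the bar, without touching anything. I then set heights from the camera, and both grasps held.
- **Bystanders:** I compared one side picture from before the lift with one after it. The area left of the box showed no change. The other three areas showed some: 221 pixels behind and right of the box, 39 at the turned pot and 813 at the sanding block. I put this down to the arm and its shadow having moved, because the tool never went near those things. I did not confirm it with another look.

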